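# Set the clamp screw of a pattern press

### The arm

A 6-joint arm with a two-finger parallel gripper is mounted at the origin on the work surface. World frame = base frame: x ahead of the robot, y to its left, z up, the work surface at z = 0. Lengths are in mm, angles in rad, forces in N, time in s.
With the tool pointing down it reaches from about 350 to 875 mm from the base axis. Payload 4.2 kg.
Tool frame: the origin (TCP) lies midway between the tips of the shut fingers; the grasp point (between the pads) lies 19 mm behind it; z points along the fingers, x is the direction in which the jaws open and shut, and the axes are right-handed (so a half turn about z gives the same grasp; the last joint's range is limited). The gripper opens to 85 mm and grips with 20 to 120 N. Pads are 22 mm wide; open, the fingers measure 114 mm over their backs; the gripper's body (76 mm by 85 mm) begins 54 mm behind the grasp point. The pads swing forward as they close: fully open they stand 13 mm farther back than shut.
Start: joints at [0.259, 0.385, 0.008, 0, -1.194, -0.259], TCP at [624.979, 0.025, 231.312] pointing down, gripper open.
Joint ranges: [-3.14, 3.14], [-1.21, 2.06], [-1.07, 1.41], [-3.16, 2.05], [-2.99, -0.16], [-3.1, 3.1]. Speed limits (rad/s): [2.79, 2.79, 3.14, 3.14, 3.14, 3.14].

### API

Orientations are given as a unit quaternion [x, y, z, w].
In Python, from rig import * gives the robot as it stands.
- The arm moves only by the tool carry_out, never from a script. Its argument "motion" is a list that holds one entry, the list of rows, each a list of 7 numbers: the turn, a rotation vector about the tool's x, y, z in degrees, then the shift along the tool's x, y, z in m, then the closure, from -1 (fully open) to 1 (shut), so that 0 is half open. A call has 1 to 8 rows; each row shifts and turns the commanded pose from where the row before left it, along the tool's axes as they then stand; what a row does not reach is not made up. A row lasts 1/8 s, in which the tool goes at most 62.5 mm and 10.7 degrees, less where a joint would pass 70% of its speed; a pose out of reach is approached as far as the arm can. A call with a gripper value outside its range is refused whole. The fingers move at their own pace and stop on an object; "squeeze" is the grip in N (left out, the last holds). Time passes only in rows, so rows that do not move let the fingers close. It gives the time, the measured TCP pose, the force and the opening at its end, in the units of the state.
- state(): the state, without advancing time (a new reading comes with each control period).
- read_camera(name): name is "scene" or "side" or "wrist"; returns the picture (480x640x3 uint8, red, green, blue); there is no depth.
- camera_model(name): a dict with "fovy" (degrees; the focal length in pixels is half the picture's height over the tangent of half this angle, whatever the lens; pixels are square), "cx", "cy" (the principal point, pixels), "R" (3x3) and "t" (3): a world point X has camera coordinates R X + t; the wrist camera has in their place "tool_from_camera" (4x4, takes a point from camera to tool coordinates, whose origin is the TCP and whose axes are the tool frame's). Camera axes: x right, y down, z forward; pixel columns grow to the right and rows downward; lengths in mm; the calibration is good to about 2 mm. A picture is of the moment at which its call begins: read the wrist's pose just before it. camera_model takes no time and is no camera call.
- hand_in(): hands the job in, once; it reports no verdict.
The state is a dict: "time": time; "qpos": joint angles; "joint_velocities": joint speeds; "effort": joint torques, N m; "position": TCP position; "orientation": TCP orientation; "ft_force": force on the tool from outside, world axes, zero at the start; "wrist_torque": the same for the moment, N m; "width": finger opening in mm.
Only numpy, scipy, OpenCV 4.12 (cv2) and the standard library are available. Lean on these libraries where they do the work, as an engineer would, in place of code of your own. Each camera call takes 0.05 s, during which the arm holds its last target. There are 200 camera calls.

### The job

On the small wooden pattern press, first swing the steel hasp down flat over the catch on the lid, then turn the winged thumbscrew clockwise until it seats firmly and will go no further, and back it off a quarter turn so that a pattern sheet could still slide. Finish with the gripper still holding the wing at that setting, the hasp shut, and do not shift the jar, tools, stencils and other things lying about.

Things in the scene. Friction and masses are not known exactly. Their poses are not given: they have to be found in the camera images.
- press: Shut wooden case 220 (x) x 160 (y) x 70 mm high, fixed; the lid cannot lift. Origin: centre of its underside, z up; -x side is the front, towards the robot. Yawed up to 0.4 rad. On the lid top (z = 70 mm): the catch, a steel loop 18 mm long, 6 wide, 14 high, at x = -66, y = 0; and a boss 26 mm across (steel plate under it), top z = 84 mm, at x = 30, y = 0, carrying the thumbscrew.
- hasp_hinge (a point): Middle of the hasp's hinge, on the press's front rim at x = -116 mm, y = 0, z = 74 mm in the press's frame; axes as the press. The hinge runs along the press's y.
- hasp (a joint): Hasp angle: 0 = flat along the press's +x on the lid, catch through its slot (a stop); 1.57 = straight up; 2.1 = leaning outwards (a stop). It starts near upright (1.25 to 1.85); friction (0.035 N m) holds it wherever it is left. It can be pushed over with closed fingers from the front; nothing clicks.
- hasp_end (a point): Middle of the free end of the hasp: a flat steel strap 78 mm long from the hinge, 32 mm wide, 4 mm thick, with a 20 x 14 mm slot 40 to 60 mm from the hinge; x points along the strap away from the hinge.
- wing (a point): Wing of the thumbscrew: an upright flat steel plate 46 mm long (its x), 10 mm thick (its y), 28 mm high (z up), free all round. This point: centre of its underside, on the screw's vertical axis, 104 mm above the table; its top is 132 mm up. Below it a collar 18 mm across and a stem. Its height does not change as it turns (fine thread).
- screw (a joint): Thumbscrew angle in rad, growing clockwise from above (tightening). It seats at a solid stop at 6.28, where the wing lies along the press's x; backed off a quarter turn it reads 4.71, wing across the press. At reading s the wing's x is turned s clockwise from the press's x. It starts at 3.6 to 4.35. Friction 0.06 N m all the way; it stays where it is left.
- lid_stencil: Loose white openwork plate 56 x 40 x 4 mm on the lid's rear part. Origin under its centre. Leave alone.
- big_stencil: Loose green openwork plate 130 x 90 x 4 mm on the table, to the right. Origin under its centre. Leave alone.
- jar: Closed glue jar 44 mm across, 60 mm high, standing close to the press's right (-y) side. Origin under its centre. Leave alone.
- graver: Graver with a red handle, 135 mm long, 10 mm thick, lying close to the press's left (+y) side, parallel to it. Origin near its middle. Leave alone.
- tablet: Black tablet 170 x 240 x 8 mm lying far to the right. Origin under its centre. Leave alone.
- bowl: White bowl 120 mm across, 45 mm high, to the left. Origin under its centre. Leave alone.
- scissors: Scissors 160 mm long, 8 mm high, lying to the left, near the robot. Leave alone.
- brush: Brush 150 mm long lying beyond the press at the table's far side. Leave alone.

How it is judged (in metres and radians):
On the way, in this order (a step that is already met when the one before it is completed fails the run):
1. the hasp lies flat over the catch (value of joint hasp below 0.12 rad), for 0.2 s.
2. with the hasp shut, the thumbscrew is turned home to its seat (value of joint screw above 6.193 rad and value of joint hasp below 0.12 rad), for 0.1 s.
At the end, for the whole second after the job is handed in: The hasp is within 0.12 rad of flat, the screw reads 4.71 within 0.33 rad (a quarter turn back from its seat, give or take 19 degrees), and the fingers grip the wing with more than 6 N (value of joint hasp below 0.12 rad and value of joint screw between 4.382 and 5.042 rad and contact force between the fingers and screw above 6 N); the arm keeps its last pose, push and grip.
It fails at once if a bystander is shifted by more than 30 mm (distance of any of lid_stencil, big_stencil, jar, graver, tablet, bowl, scissors, brush from where it was at the start of the episode above 0.03 m).
It fails at once if the jar is knocked over (angle between jar's own z axis and vertical above 0.6 rad).
It also fails if it takes over 58 s, if anything falls off the work surface, if the arm or the gripper's body presses on something with over 40 N, if the wrist force passes 120 N, or if a joint passes its speed limit or range.

## Working session

There is one attempt and no reset: what is moved stays moved. The work goes in short steps, Python scripts to look and compute and a tool call to move; the robot and the scene stay as the last step left them, time stands still between calls to the robot, and variables do not carry over. Pictures are saved under pics/ and viewed, on a budget of 10 in all, crops included, one or two more only if the job needs it, and the job is handed in when it is done.

Besides the shell and the picture viewer there is one more tool, called after "Request:" by a JSON object that holds its "fn" and its "kwargs". carry_out: Moves the arm, as the interface text tells. Its arguments: {"type":"object","properties":{"motion":{"type":"array","items":{"type":"array","items":{"type":"array","items":{"type":"number"}}}},"squeeze":{"type":"number"}},"required":["motion"]}

```bash
mkdir -p pics
cat > h.py <<'E'
from rig import *
import numpy as np, cv2
def snap(n,f): 
    im=read_camera(n); cv2.imwrite('pics/'+f+'.png',im[:,:,::-1]); return im
E
python3 - <<'E'
from h import *
np.set_printoptions(precision=4,suppress=True)
for n in("scene","side","wrist"): snap(n,n+'0'); print(n,camera_model(n))
print(state())
E
```

```text
scene {'fovy': 52.73084440801188, 'cx': 323.2352695981273, 'cy': 240.51221850769957, 'R': array([[-0.414 ,  0.9103, -0.0042],
       [ 0.7707,  0.348 , -0.5338],
       [-0.4845, -0.2242, -0.8456]]), 't': array([ 254.4317, -390.6165, 1568.0649])}
side {'fovy': 48.54204236528243, 'cx': 316.3289215750195, 'cy': 239.84015718541187, 'R': array([[-0.8466, -0.5323, -0.0064],
       [-0.3991,  0.6427, -0.6539],
       [ 0.3522, -0.551 , -0.7565]]), 't': array([ 474.0837,  312.3328, 1489.612 ])}
wrist {'fovy': 65.65661045586752, 'cx': 324.79391206778445, 'cy': 241.63545224463084, 'tool_from_camera': array([[   1.    ,   -0.0005,    0.0012,   -0.6885],
       [   0.0002,    0.9638,    0.2667,  -67.8696],
       [  -0.0013,   -0.2667,    0.9638, -142.6352],
       [   0.    ,    0.    ,    0.    ,    1.    ]])}
{'time': 0.15, 'qpos': array([ 0.2586,  0.3854,  0.0069, -0.0003, -1.194 , -0.2586]), 'joint_velocities': array([ 0.0006, -0.0006,  0.0049,  0.0024, -0.0006, -0.0007]), 'effort': array([ -0.0006, -39.2678,  18.8582,   4.1886,  -0.0034,   0.    ]), 'position': array([624.5608,   0.0112, 230.4786]), 'orientation': array([ 0.0001,  1.    , -0.0001, -0.0008]), 'ft_force': array([-1.004 , -0.3259,  0.5854]), 'wrist_torque': array([-0.0032,  0.0007, -0.0177]), 'width': 85.58561988525157}
```

View pics/scene0.png

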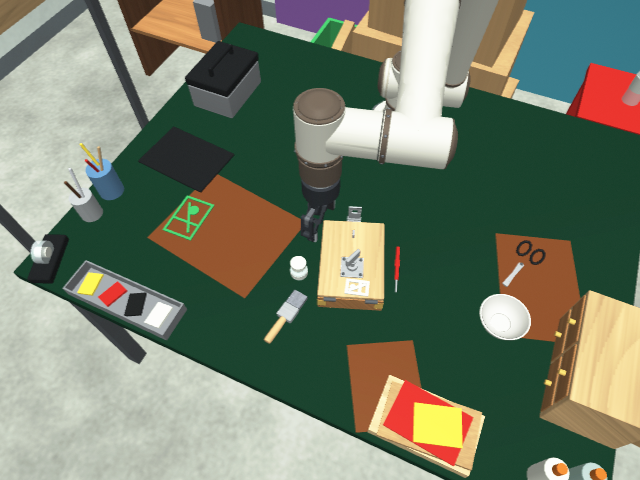

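View pics/side0.png

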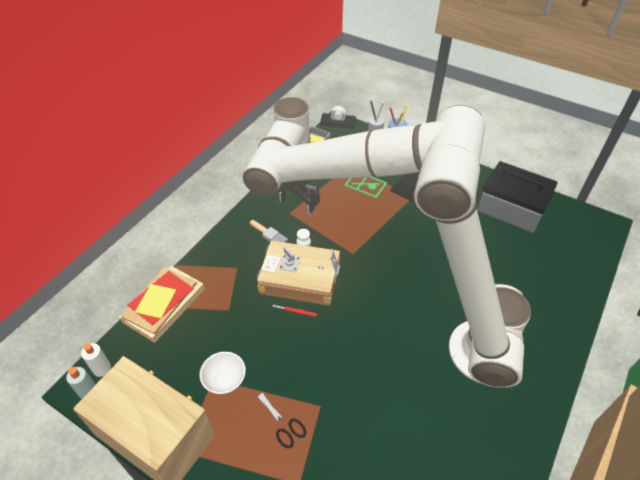

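View pics/wrist0.png

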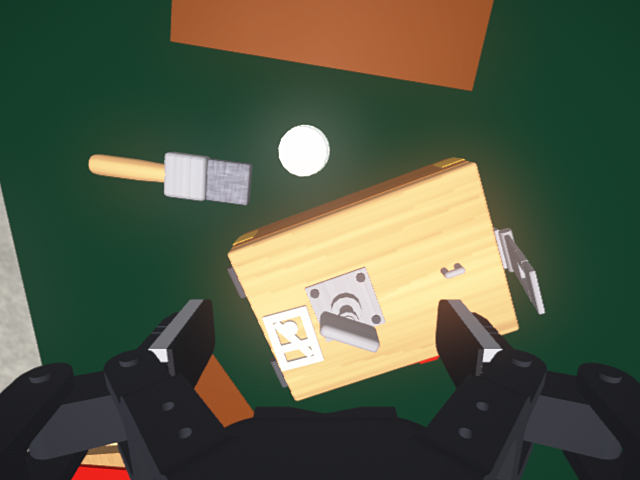

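The wrist view shows the lid corners at about (472,162), (518,328), (296,400) and (228,253). The catch is near (453,270), the wing near (350,330), and the hasp is raised at (500-545, 230-312). I'll fit the press pose and enlarge a crop.

```bash
cat >> h.py <<'E'
from scipy.spatial.transform import Rotation as Ro
def wray(uv,s,z):
    "wrist pixel -> world at height z"
    m=camera_model("wrist"); T=np.array(m["tool_from_camera"]); f=240/np.tan(np.radians(m["fovy"]/2))
    d=np.array([(uv[0]-m["cx"])/f,(uv[1]-m["cy"])/f,1]); R=Ro.from_quat(s["orientation"]).as_matrix()
    o=R@T[:3,3]+s["position"]; d=R@T[:3,:3]@d
    return o+d*(z-o[2])/d[2]
def wproj(X,s):
    m=camera_model("wrist"); T=np.array(m["tool_from_camera"]); f=240/np.tan(np.radians(m["fovy"]/2))
    R=Ro.from_quat(s["orientation"]).as_matrix()
    c=T[:3,:3].T@(R.T@(np.asarray(X)-s["position"])-T[:3,3]); return np.array([m["cx"]+f*c[0]/c[2],m["cy"]+f*c[1]/c[2]])
E
python3 - <<'E'
from h import *
np.set_printoptions(precision=2,suppress=True)
s=state()
C=np.array([wray(p,s,70)[:2] for p in [(472,162),(518,328),(296,400),(228,253)]])
print(C, [np.linalg.norm(C[i]-C[(i+1)%4]) for i in range(4)])
M=np.array([[-110,-80],[-110,80],[110,80],[110,-80]])
from scipy.optimize import least_squares
r=least_squares(lambda p:((np.c_[np.cos(p[2])*M[:,0]-np.sin(p[2])*M[:,1],np.sin(p[2])*M[:,0]+np.cos(p[2])*M[:,1]]+p[:2])-C).ravel()/[1],[640,0,0.3]); print(r.x,r.fun)
x,y,a=r.x;
def P(u,v,z):return np.array([x+np.cos(a)*u-np.sin(a)*v,y+np.sin(a)*u+np.cos(a)*v,z])
for n,q in dict(catch=(-66,0,84),boss=(30,0,84),wingtop=(30,0,132),hinge=(-116,0,74)).items(): print(n,P(*q),wproj(P(*q),s))
im=cv2.imread('pics/wrist0.png')[220:420,220:560]
cv2.imwrite('pics/crop1.png',cv2.resize(im,None,fx=2.3,fy=2.3,interpolation=cv2.INTER_CUBIC))
E
```

```text
[[506.95 -49.91]
 [449.78  97.26]
 [652.23 173.35]
 [707.07  25.94]] [np.float64(157.8925775088331), np.float64(216.27692382908185), np.float64(157.285245870372), np.float64(214.00740787926065)]
[579.01  61.66   0.36] [-2.51 -2.18 -1.97  0.29  1.35  2.06  3.13 -0.17]
catch [517.28  38.3   84.  ] [454.79 272.06]
boss [607.06  72.28  84.  ] [345.5  309.87]
wingtop [607.06  72.28 132.  ] [349.25 339.21]
hinge [470.51  20.61  74.  ] [508.35 248.02]
```

View pics/crop1.png

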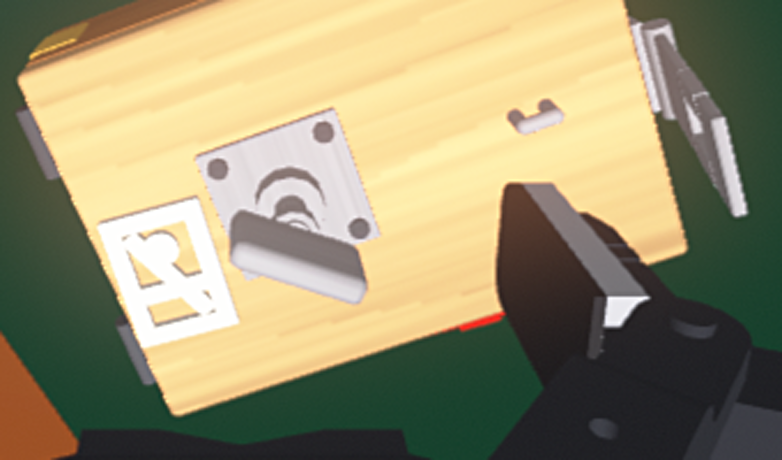

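Run:
```python
from h import *
np.set_printoptions(precision=1,suppress=True)
s=state(); x,y,a=579.01,61.66,0.36
def P(u,v,z):return np.array([x+np.cos(a)*u-np.sin(a)*v,y+np.sin(a)*u+np.cos(a)*v,z])
print('observed end corners', np.array([[742,212],[712,118]])/2.3+220)
for t in np.arange(1.2,1.95,.1): print(round(t,2),[wproj(P(-116+78*np.cos(t),v,74+78*np.sin(t)),s) for v in(16,-16)])
A,B=[wray(np.array(p)/2.3+220,s,132) for p in[(234,256),(362,296)]]; d=A-B; w=np.arctan2(d[1],d[0]); print('wing len',np.linalg.norm(d),'yaw',w,'s',a-w+np.pi)
# tool rows: waypoints (press frame corner r,theta) -> TCP with tool y=-press x
for t,r in[(2.1,62),(1.6,62),(1.2,60),(.9,56),(.6,50),(.3,42),(0,36)]:
    cu=-116+r*np.cos(t)-2*np.sin(t); cz=74+r*np.sin(t)+2*np.cos(t); print(t,'press u,z',round(cu-11,1),round(cz,1),P(cu-11,0,cz))
```

```text
observed end corners [[542.6 312.2]
 [529.6 271.3]]
1.2 [array([524.5, 314.8]), array([513.7, 272.7])]
1.3 [array([537.4, 312.9]), array([526.9, 270.2])]
1.4 [array([550.3, 310.3]), array([540.2, 267.1])]
1.5 [array([563. , 307.1]), array([553.2, 263.5])]
1.6 [array([575.1, 303.3]), array([565.7, 259.4])]
1.7 [array([586.5, 299. ]), array([577.4, 254.9])]
1.8 [array([596.8, 294.3]), array([588.2, 250.1])]
1.9 [array([606. , 289.2]), array([597.7, 245.1])]
wing len 43.05801630741602 yaw -0.33631104029724784 s 3.837903693887041
2.1 press u,z -160.0 126.5 [429.2   5.3 126.5]
1.6 press u,z -130.8 135.9 [456.6  15.6 135.9]
1.2 press u,z -107.1 130.6 [478.8  23.9 130.6]
0.9 press u,z -93.8 119.1 [491.3  28.6 119.1]
0.6 press u,z -86.9 103.9 [497.7  31.1 103.9]
0.3 press u,z -87.5 88.3 [497.1  30.8  88.3]
0 press u,z -91.0 76.0 [493.8  29.6  76. ]
```

The predicted catch and wing positions agree with the image to about 1 px. That puts the press at (579, 61.7) with yaw 0.36, the hasp at about 1.33 and the screw at about 3.8. I'll move in front of the hasp with the fingers shut.

Request:
{"fn": "carry_out", "kwargs": {"motion": [[[0, 0, 0, 0.041, 0, 0, 1], [0, 0, 0, 0.041, 0, 0, 1], [0, 0, 0, 0.041, 0, 0, 1], [0, 0, 0, 0.041, 0, 0, 1], [0, 0, 0, 0.041, 0.002, 0, 1], [0, 0, -10, 0, 0, 0, 1], [0, 0, -10, 0, 0, 0, 1], [0, 0, -10, 0, 0, 0, 1]]]}}

```text
time: 1.15
position: [419.6, 2.0, 231.3]
orientation: [-0.262, 0.965, 0.0, 0.0]
ft_force: [0.2, 0.7, -0.2]
width: -0.1
```

Request:
{"fn": "carry_out", "kwargs": {"motion": [[[0, 0, -10, 0, 0, 0, 1], [0, 0, -10, 0, 0, 0, 1], [0, 0, -10, 0, 0, 0, 1], [0, 0, -10, 0, 0, 0, 1], [0, 0, -10, 0, 0, 0, 1], [0, 0, -10, 0, 0, 0, 1], [0, 0, -10, 0, 0, 0, 1], [0, 0, -10.6, 0, 0, 0, 1]]]}}

```text
time: 2.15
position: [419.7, 2.0, 231.1]
orientation: [0.824, -0.567, -0.0, 0.0]
ft_force: [0.2, -0.9, -1.3]
width: -0.1
```

Request:
{"fn": "carry_out", "kwargs": {"motion": [[[0, 0, 0, 0, 0, 0.05, 1], [0, 0, 0, 0, 0, 0.05, 1], [0, 0, 0, 0, -0.015, 0, 1], [0, 0, 0, 0, -0.015, 0, 1], [0, 0, 0, 0, -0.01, 0, 1], [0, 0, 0, 0, -0.012, 0, 1], [0, 0, 0, 0, -0.012, 0.002, 1], [0, 0, 0, 0, -0.006, 0.005, 1]]]}}

```text
time: 3.15
position: [486.5, 27.0, 124.5]
orientation: [0.822, -0.569, 0.0, -0.0]
ft_force: [0.2, -0.6, 1.4]
width: 0.3
```

Request:
{"fn": "carry_out", "kwargs": {"motion": [[[0, 0, 0, 0, -0.006, 0.006, 1], [0, 0, 0, 0, -0.004, 0.007, 1], [0, 0, 0, 0, -0.003, 0.008, 1], [0, 0, 0, 0, 0, 0.008, 1], [0, 0, 0, 0, 0, 0.008, 1], [0, 0, 0, 0, 0.001, 0.006, 1], [0, 0, 0, 0, 0.002, 0.004, 1], [0, 0, 0, 0, 0, 0.002, 1]]]}}

```text
time: 4.15
position: [494.4, 30.0, 75.9]
orientation: [0.822, -0.569, -0.0, 0.001]
ft_force: [-5.2, 1.1, 15.8]
width: 0.1
```

Run:
```python
from h import *
s=state(); print(s["position"],s["ft_force"],s["qpos"])
x,y,a=579.01,61.66,0.36
d=s["position"][:2]-[x,y]; print('u,v',np.cos(a)*d[0]+np.sin(a)*d[1],-np.sin(a)*d[0]+np.cos(a)*d[1])
im=snap("side","side1"); cv2.imwrite('pics/c2.png',cv2.resize(im[210:320,240:360,::-1],None,fx=5,fy=5,interpolation=cv2.INTER_CUBIC))
```

```text
[494.41325995  29.97543126  75.90764438] [-5.1962619   1.10340674 15.77594541] [ 3.89226288e-01  3.47292524e-01 -5.07466255e-01  4.24056125e-04
 -7.17310467e-01  1.54124021e+00]
u,v -90.335477464951 0.1477644939306586
```

View pics/c2.png

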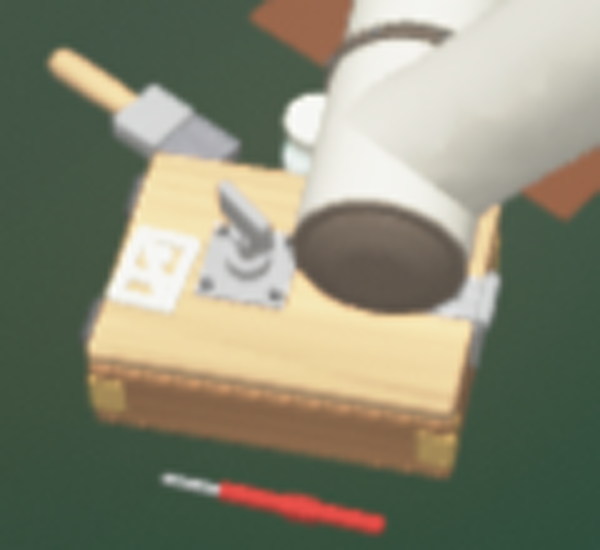

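Request:
{"fn": "carry_out", "kwargs": {"motion": [[[0, 0, 0, 0, 0, 0, 1], [0, 0, 0, 0, 0, -0.055, 1], [0, 0, 0, 0, 0, -0.055, 1], [0, 0, 0, 0, -0.06, 0, 0], [0, 0, 0, 0, -0.06, 0, 0], [0, 0, 10, 0, 0, 0, 0], [0, 0, 10, 0, 0, 0, 0], [0, 0, 10, 0, 0, 0, 0]]]}}

```text
time: 5.2
position: [606.9, 72.3, 184.7]
orientation: [-0.645, 0.765, 0.0, -0.001]
ft_force: [0.6, -0.4, -0.4]
width: 42.5
```

Request:
{"fn": "carry_out", "kwargs": {"motion": [[[0, 0, 9, 0, 0, 0, 0], [0, 0, 0, 0, 0, 0, 0], [0, 0, 0, 0, 0, 0, 0]]]}}

```text
time: 5.58
position: [607.0, 72.3, 185.2]
orientation: [-0.586, 0.81, 0.0, -0.0]
ft_force: [-0.1, -0.5, -0.7]
width: 42.8
```

Run:
```python
from h import *
s=state(); print(s["position"],s["orientation"],s["width"])
snap("wrist","wrist2"); print(wproj([607.06,72.28,132],s))
```

```text
[607.00014551  72.34616361 185.21892   ] [-5.85834508e-01  8.10430691e-01  8.56535231e-05 -1.30829636e-04] 42.792556207409845
[324.37087536 265.34859361]
```

View pics/wrist2.png

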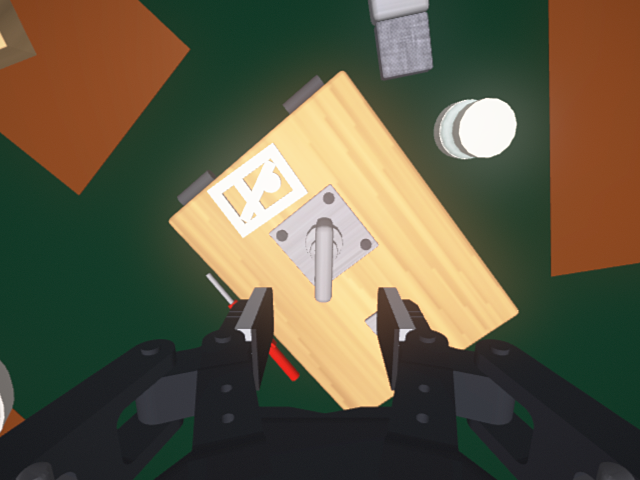

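The wing is centred and lined up between the fingers: its top is at column ~323 over rows 220-300, as predicted. The hasp end lies flat near (374,322). I'll lower and grip.

Request:
{"fn": "carry_out", "kwargs": {"motion": [[[0, 0, 0, 0, 0, 0.03, 0], [0, 0, 0, 0, 0, 0.028, 0], [0, 0, 0, 0, 0, 0.02, 0], [0, 0, 0, 0, 0, 0, 0], [0, 0, 0, 0, 0, 0, 1], [0, 0, 0, 0, 0, 0, 1], [0, 0, 0, 0, 0, 0, 1], [0, 0, 0, 0, 0, 0, 1]]], "squeeze": 50}}

```text
time: 6.62
position: [608.1, 72.8, 108.7]
orientation: [-0.585, 0.811, -0.0, 0.001]
ft_force: [-1.5, 1.2, 6.1]
width: 9.0
```

Request:
{"fn": "carry_out", "kwargs": {"motion": [[[0, 0, 8, 0, 0, 0, 1], [0, 0, 8, 0, 0, 0, 1], [0, 0, 8, 0, 0, 0, 1], [0, 0, 8, 0, 0, 0, 1], [0, 0, 8, 0, 0, 0, 1]]]}}

```text
time: 7.25
position: [607.3, 71.9, 108.7]
orientation: [-0.27, 0.963, -0.001, 0.0]
ft_force: [-1.9, -0.5, 6.6]
width: 8.7
```

```bash
python3 -c "
from h import *
s=state(); print(s['ft_force'],s['wrist_torque'],s['width'],s['qpos'])"
```

```text
[-1.93817418 -0.48096959  6.64538019] [-0.3047787   0.60864725  0.08962465] 8.737564026701914 [ 0.38272554  0.47064182 -0.18696735  0.00140667 -0.91296266  0.16421902]
```

Request:
{"fn": "carry_out", "kwargs": {"motion": [[[0, 0, 9, 0, 0, 0, 1], [0, 0, 9, 0, 0, 0, 1], [0, 0, 9, 0, 0, 0, 1], [0, 0, 9, 0, 0, 0, 1], [0, 0, 9, 0, 0, 0, 1], [0, 0, 9, 0, 0, 0, 1], [0, 0, 9, 0, 0, 0, 1], [0, 0, 9, 0, 0, 0, 1]]]}}

```text
time: 8.25
position: [605.2, 72.0, 108.7]
orientation: [0.347, 0.938, -0.001, -0.002]
ft_force: [-7.1, 1.7, 10.4]
width: 9.1
```

Request:
{"fn": "carry_out", "kwargs": {"motion": [[[0, 0, 7, 0, 0, 0, 1], [0, 0, 6, 0, 0, 0, 1], [0, 0, 5, 0, 0, 0, 1], [0, 0, 0, 0, 0, 0, 1]]]}}

```text
time: 8.75
position: [604.9, 72.4, 108.7]
orientation: [0.488, 0.873, -0.001, -0.002]
ft_force: [-9.7, 3.4, 11.1]
width: 9.2
```

```bash
python3 -c "
from h import *
s=state(); print(s['ft_force'],s['wrist_torque'],s['width'],s['qpos'])
q=s['qpos'];print('s est',.36-(q[0]+q[5])+1.5708+np.pi, 'old',.36-1.252+1.5708+np.pi)"
```

```text
[-9.67867138  3.41534607 11.1359661 ] [0.75687015 2.39566223 0.01102673] 9.182209831605467 [ 3.83995820e-01  4.69348222e-01 -1.88359339e-01 -1.32801157e-03
 -9.17282193e-01 -1.40282216e+00]
s est 6.091218990415115 old 3.820392653589793
```

Request:
{"fn": "carry_out", "kwargs": {"motion": [[[0, 0, 4, 0.001, -0.002, 0, 1], [0, 0, 4, 0, 0, 0, 1], [0, 0, 3, 0, 0, 0, 1], [0, 0, 0, 0, 0, 0, 1]]]}}

```text
time: 9.25
position: [604.6, 72.7, 108.7]
orientation: [0.569, 0.822, 0.0, -0.0]
ft_force: [-3.5, 3.2, 7.7]
width: 9.2
```

```bash
python3 -c "
from h import *
s=state(); print(s['ft_force'],s['wrist_torque'],s['width'],s['qpos'])
q=s['qpos'];print('s est',.36-(q[0]+q[5])+1.5708+np.pi)"
```

```text
[-3.51730469  3.15383326  7.66449286] [7.38504316e-01 1.17291748e+00 5.16905234e-05] 9.242278919028818 [ 3.85043740e-01  4.67068817e-01 -1.92650017e-01 -3.87466951e-04
 -9.10898288e-01 -1.59547418e+00]
s est 6.282823096917009
```

Request:
{"fn": "carry_out", "kwargs": {"motion": [[[0, 0, 3, 0, 0, 0, 1], [0, 0, 3, 0, 0, 0, 1], [0, 0, 0, 0, 0, 0, 1]]]}}

```text
time: 9.62
position: [604.6, 72.7, 108.8]
orientation: [0.608, 0.794, -0.001, 0.0]
ft_force: [-4.1, 2.8, 8.3]
width: 9.0
```

```bash
python3 -c "
from h import *
s=state(); print(s['ft_force'],s['wrist_torque'],s['width'],s['qpos'])
q=s['qpos'];print('s est',.36-(q[0]+q[5])+1.5708+np.pi)
snap('wrist','wrist3')"
```

```text
[-4.12238374  2.82985267  8.33864318] [0.78436636 1.30067574 1.8621099 ] 9.004859146610105 [ 0.38588808  0.4671153  -0.19309572  0.00176275 -0.91120204 -1.69398404]
s est 6.380488618800248
```

View pics/wrist3.png

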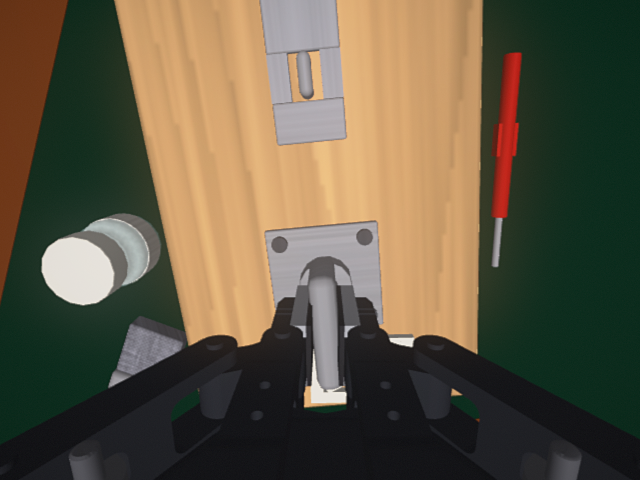

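The wrist moment about z jumped to 1.9 N·m just past a reading of 6.28, so the screw is seated. The picture shows the hasp flat with the catch through its slot at about (305,75). Now I'll back off to 4.71, which is about 95.5° from the commanded 6.38.

Request:
{"fn": "carry_out", "kwargs": {"motion": [[[0, 0, -9, 0, 0, 0, 1], [0, 0, -9, 0, 0, 0, 1], [0, 0, -9, 0, 0, 0, 1], [0, 0, -9, 0, 0, 0, 1], [0, 0, -9, 0, 0, 0, 1], [0, 0, -9, 0, 0, 0, 1], [0, 0, -9, 0, 0, 0, 1], [0, 0, -9, 0, 0, 0, 1]]]}}

```text
time: 10.68
position: [606.1, 71.6, 108.7]
orientation: [0.027, 1.0, -0.0, 0.001]
ft_force: [2.0, -1.4, 3.4]
width: 9.0
```

Request:
{"fn": "carry_out", "kwargs": {"motion": [[[0, 0, -9, 0, 0, 0, 1], [0, 0, -9, 0, 0, 0, 1], [0, 0, -5.5, 0, 0, 0, 1], [0, 0, 0, 0, 0, 0, 1], [0, 0, 0, 0, 0, 0, 1]]]}}

```text
time: 11.3
position: [606.9, 71.8, 108.7]
orientation: [-0.174, 0.985, -0.001, 0.002]
ft_force: [4.4, -3.7, 5.4]
width: 8.6
```

```bash
python3 -c "
from h import *
s=state(); print(s['ft_force'],s['wrist_torque'],s['width'],s['qpos'])
q=s['qpos'];print('s est',.36-(q[0]+q[5])+1.5708+np.pi)
snap('wrist','wrist4')"
```

```text
[ 4.43177246 -3.69259197  5.39132842] [-1.12062653 -1.15839425  0.03005531] 8.647382952440518 [ 0.38330691  0.46831881 -0.19153386  0.00253262 -0.90703523 -0.03479551]
s est 4.7238812566801975
```

View pics/wrist4.png

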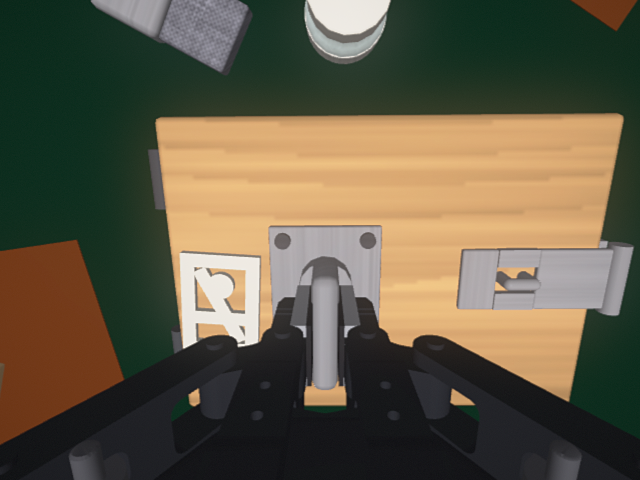

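The wing stands square across the press in the grip (columns ~313-338). The hasp is flat with the catch through its slot near (517,283), and the stencil and jar have not moved. Handing in.

```bash
python3 -c "
from h import *
print(hand_in()); s=state(); print(s['time'],s['width'],s['ft_force'])"
```

```text
the job is handed in; nothing more can be done
None
the job is handed in; nothing more can be done
```

I swung the hasp shut, turned the thumbscrew clockwise to its seat and backed it off a quarter turn. The job went in at about 11.4 s with the gripper still holding the wing.

- **Hasp:** I pressed it down until the fingertips stood at 75.9 mm with about 16 N on them. The last wrist picture shows it flat with the catch through its slot.
- **Seating:** the wrist moment about the screw axis rose from about 0 to 1.9 N·m once the gripper's angle passed 6.28. The wing twisted a few degrees in the grip there.
- **Final setting:** the screw is at about 4.72 rad, against a target of 4.71. That figure comes from the gripper's angle and the fitted press yaw, not a direct reading. The last picture agrees, with the wing square across the press.
- **Grip:** squeeze was set to 50 N. The opening read about 8.6–9 mm on the 10 mm wing, and I put the difference down to the reading.
- **Things lying about:** the jar, brush and lid stencil look undisturbed in the last picture. The graver was last seen in place while the screw was at its seat. I did not check the big stencil, tablet, bowl or scissors again, but the arm never worked near them.

No check failed. After hand-in the robot gave no further state reading, so nothing is confirmed past that point.

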